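Step the sealer's programme selector to the blue mark and press start

TASK

On the grey selector box to the left of the sealer, push the upright tab of the black rotary selector round with a fingertip until the selector's white pointer points at the blue mark. Only when it points there, press the black push button at the front of the box fully down and let it come up again. Only touch and push: do not pinch the tab or pull the selector up, and leave the jig's clamp lever, the tools, the bottle and the mug as they are.

Things in the scene. Friction and masses are not known exactly. Their poses are not given: they have to be found in the camera images.
- pod: fixed grey selector box with an aluminium top plate, 186 x 146 mm, its top 45 mm above the bench. Origin on the bench directly under the selector's axis; its +x axis points away from the push button (within 0.25 rad of world +x), z up.
- dial_centre (a point): point on the selector's vertical axis, on the upper face of the black selector disc (disc radius 46 mm, upper face 57 mm above the bench; in its middle a low steel hub, radius 13 mm, 5 mm high).
- tab (a point): centre of the selector's upright grey tab, 42 mm from the axis and 73 mm above the bench. The tab is a plate 20 mm long along the radius, 12 mm thick across it, and stands 33 mm above the disc (its top is 90 mm above the bench). Push one of its broad sides, along the circle: a push that has turned too far from square to the side jams against the axle instead of turning the selector.
- pointer (a point): point on the line of the white pointer (from the axis through the middle of the tab), 60 mm from the axis, on the circle of the coloured marks. It turns with the selector; it points at a mark when this point lies over the mark.
- tab_left: left half of the tab's thickness (6 mm, seen from the axis outward), the counter-clockwise side; origin on the disc's upper face at the tab's middle plane. Fixed to the selector. A pinch loads both halves at once.
- tab_right: right half of the tab's thickness (6 mm), the clockwise side; origin as tab_left.
- selector (a joint): angle of the selector in rad, 0 when the pointer lies along the box's +x axis, growing counter-clockwise seen from above; stops at -2.4 and 2.4. Starts between -1.75 and -1.4, short of all the marks, which lie counter-clockwise from there. It turns against light friction (0.06 N m, about 1.5 N at the tab), without clicks, and stays where it is left.
- spindle (a joint): how far the selector has been pulled up, m, 0 when it is down; a spring holds it down (about 4 N) and it can rise 12 mm.
- start_button (a joint): travel of the push button in m: 0 up, 0.006 fully down; springs back up. Fully down takes about 4 N.
- start_button_top (a point): centre of the top of the black push button (radius 14 mm) in its round steel housing, 86 mm from the selector's axis towards the robot; pressed straight down. Its top is 67 mm above the bench.
- blue_mark_center (a point): centre of the blue mark, the wanted one: a flat fixed disc, 18 mm across, 2 mm proud of the box's top, 60 mm from the selector's axis. Five such marks (blue, yellow, red, white, green) lie 35 degrees apart at selector angles -0.873, -0.262, 0.349, 0.960 and 1.571 rad; which colour lies where changes.
- screwdriver: screwdriver with a red handle, 201 mm long, lying at the right front; origin at its underside. To be left alone.
- glue_bottle: white glue bottle with a red nozzle, 42 mm across, 121 mm high, standing behind the selector box; origin at its underside. To be left alone.
- mug: white mug, 81 mm across, 97 mm high, standing at the right of the sealer; origin at its underside. To be left alone.
- whisk_head: small wire whisk head, 144 mm long, lying in front of the sealer; origin at its underside. To be left alone.
- box_cutter: orange cutter, 158 mm long, lying in front of the sealer, near the selector box; origin at its underside. To be left alone.
- marker: white marker pen with a blue cap, 147 mm long, lying right of the sealer; origin at its underside. To be left alone.
- clamp_jig_lever (a joint): angle of the lever of the toggle clamp on the fixed assembly jig (120 x 190 mm) just left of the selector box; 0 = clamped, grows as it is swung up. Its red handle stands upright at about x 0.54, y 0.40, its end 165 mm above the bench. To be left alone.

How it is judged:
By the outcome, as a careful person would: the job done as asked, in the order asked, and still so for the second after the job is handed in, with the robot touching nothing.
It also fails if it takes over 56 s, if anything falls off the work surface, if the arm or the gripper's body presses on something with over 40 N, if the wrist force passes 120 N, or if a joint passes its speed limit or range.

ROBOT

A 6-joint arm with a two-finger parallel gripper is mounted at the origin on a cart in front of the work surface, level with it; the furniture and walls round the work are solid. World frame = base frame: x ahead of the robot, y to its left, z up, the work surface at z = 0. Lengths are in m, angles in rad, forces in N, time in s.
With the tool pointing down it reaches from about 0.4 to 0.925 m from the base axis. Payload 3.4 kg.
Tool frame: the origin (TCP) lies on the centre line of the jaws, within the pads' length; the fingertips stand 17 mm ahead of it and the grasp point (between the pads) lies 2 mm behind it; z points along the fingers, y is the line along which they close (so a half turn about z gives the same grasp; the last joint's range is limited). The gripper opens to 85 mm and grips with 20 to 120 N. Pads are 22 mm wide; open, the fingers measure 114 mm over their backs; the gripper's body (76 mm by 85 mm) begins 54 mm behind the grasp point. The pads swing forward as they close: fully open they stand 13 mm farther back than shut.
Start: joints at [1.228, 0.307, 1.506, -0, 1.328, -0.073], TCP at [0.153, 0.554, 0.248] pointing down, gripper open.
Joint ranges: [-3.12, 3.12], [-1.05, 2.28], [0.14, 2.33], [-1.42, 4.57], [0.1, 2.73], [-2.68, 2.68]. Speed limits (rad/s): [2.57, 2.57, 3.14, 3.14, 3.14, 3.14].

INTERFACE

Orientations are given as a unit quaternion [x, y, z, w].
In Python, from workcell import ctrl, imaging gives the robot as it stands. The module is installed in compiled form; this text tells all that it offers.
- The arm moves only by the shell command python3 -m inch 'ROWS'. ROWS is JSON, a list of rows, each an object of numbers: "x", "y", "z": the shift along the tool's x, y, z in cm; "rx", "ry", "rz": the turn, a rotation vector about the tool's x, y, z in rad; "grip": the gripper's target within -1 to 1 (fully open at 1, half-way at 0, shut at -1). In form: [{"x": .., "y": .., "z": .., "rx": .., "ry": .., "rz": .., "grip": ..}, ...]. A call has 1 to 10 rows; each row is the pose to reach, as a shift and turn from the pose commanded when the call began, along the tool's axes at that moment; what a row does not reach only later rows make up. A row lasts 1/10 s, in which the tool goes at most 50 mm and 8.59 degrees, less where a joint would pass 70% of its speed; a pose out of reach is approached as far as the arm can. A call with a gripper value outside its range is refused whole. The fingers move at their own pace and stop on an object; the grip force is fixed at half the most. Time passes only in rows, so rows that repeat a pose let the fingers close. It gives the time, the measured TCP pose, the force and the opening at its end, in the units of the state.
- ctrl.observe(): the state, without advancing time (a new reading comes with each control period).
- imaging.snapshot(name): name is "scene" or "top" or "wrist"; returns the picture (420x560x3 uint8, red, green, blue); there is no depth.
- imaging.camera_model(name): a dict with "K" (3x3 intrinsics, pixels), "eye" and "rotation" of the camera in the world. Camera axes: x right, y down, z forward; pixel columns grow to the right and rows downward; lengths in m; the calibration is good to about 2 mm. A picture is of the moment at which its call begins: read the wrist's pose just before it. camera_model takes no time and is no camera call; for the wrist camera it gives the pose at the moment of the call.
- ctrl.close_job(): hands the job in, once; it reports no verdict.
The state is a dict: "time_s": time; "joints": joint angles; "joint_velocities": joint speeds; "effort": joint torques, N m; "tcp_pos": TCP position; "orientation": TCP orientation; "ft_force": force on the tool from outside, world axes, zero at the start; "ft_torque": the same for the moment, N m; "finger_gap": finger opening in m.
Only numpy, scipy, OpenCV 4.12 (cv2) and the standard library are available. Lean on these libraries where they do the work, as an engineer would, in place of code of your own. Each camera call takes 0.05 s, during which the arm holds its last target. There are 200 camera calls.

## Working session

There is one attempt and no reset: what is moved stays moved. The work goes in short steps, Python scripts to look and compute and a shell command to move; the robot and the scene stay as the last step left them, time stands still between calls to the robot, and variables do not carry over. Pictures are saved under pics/ and viewed, on a budget of 10 in all, crops included, one or two more only if the job needs it, and the job is handed in when it is done.

```bash
mkdir -p pics
python3 - <<'E'
from workcell import ctrl, imaging
import cv2
s=ctrl.observe();print(s)
for n in("scene","top"):
    m=imaging.camera_model(n);print(n,m)
    cv2.imwrite(f"pics/{n}0.png",imaging.snapshot(n)[:,:,::-1])
E
```

```text
{'time_s': 0.0, 'joints': array([ 1.22854136e+00,  3.07578391e-01,  1.50764115e+00, -5.19876254e-07,
        1.32841355e+00, -7.34839828e-02]), 'joint_velocities': array([-5.39681952e-04,  6.12718470e-04,  8.38670415e-04, -3.21424582e-04,
       -9.10187540e-05, -7.34155263e-04]), 'effort': array([ 1.33268702e-03, -4.57551312e+01, -2.51917022e+01, -1.08679335e-04,
        1.34371468e-02,  4.10641675e-06]), 'tcp_pos': array([0.15248556, 0.55373822, 0.24739009]), 'orientation': array([ 1.33981237e-01,  9.90983344e-01, -9.98306866e-04, -2.10301202e-04]), 'ft_force': array([-0.34611448, -0.590957  , -0.60160335]), 'ft_torque': array([-0.00774722, -0.02160777, -0.08147288]), 'finger_gap': 0.0857375516031547}
scene {'K': array([[437.50337158,   0.        , 280.39630487],
       [  0.        , 437.50337158, 208.5066799 ],
       [  0.        ,   0.        ,   1.        ]]), 'eye': array([-0.5256333 , -0.65209213,  0.67335851]), 'rotation': array([ 0.73776638, -0.41295428,  0.26262641, -0.46496978])}
top {'K': array([[380.63755689,   0.        , 277.4187942 ],
       [  0.        , 380.63755689, 208.91441461],
       [  0.        ,   0.        ,   1.        ]]), 'eye': array([ 0.44118188, -0.01214881,  1.04707349]), 'rotation': array([ 0.70760507, -0.70436312,  0.03994077, -0.0396533 ])}
```

View pics/top0.png

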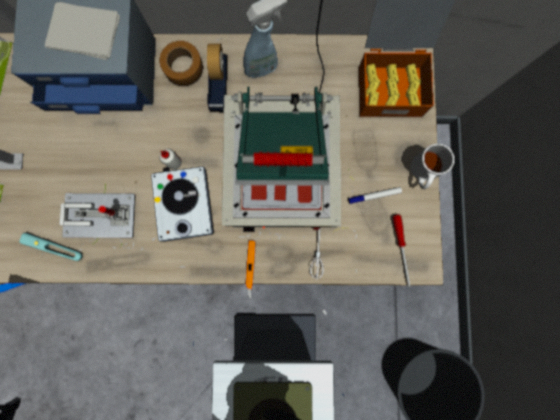

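View pics/scene0.png

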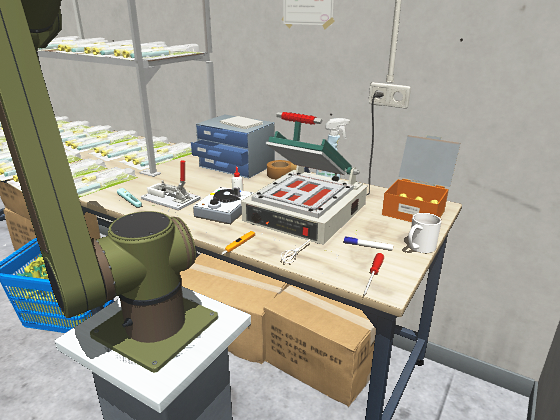

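The top view shows the disc at about (180,196), the button at (183,228), and the marks around the disc's left and top. I'll zoom in on the box.

```bash
cat > h.py <<'E'
import numpy as np, cv2
from scipy.spatial.transform import Rotation as R
from workcell import ctrl, imaging
def ray(m,u,v,z):
    d=R.from_quat(m["rotation"]).as_matrix()@np.linalg.solve(m["K"],[u,v,1.]); e=np.array(m["eye"])
    return e+d*(z-e[2])/d[2]
def proj(m,P):
    c=R.from_quat(m["rotation"]).as_matrix().T@(np.asarray(P,float)-m["eye"]); q=m["K"]@c; return q[:2]/q[2]
E
python3 - <<'E'
from h import *
m=imaging.camera_model("top")
print(ray(m,180,196,.057),ray(m,183,228,.067),proj(m,[0,0,0]))
im=cv2.imread("pics/top0.png")[140:250,130:240]
cv2.imwrite("pics/topc.png",cv2.resize(im,None,fx=5.4,fy=5.4,interpolation=cv2.INTER_CUBIC))
E
```

```text
[0.58612208 0.24380595 0.057     ] [0.50142252 0.23071918 0.067     ] [271.7128927  422.50198118]
```

View pics/topc.png

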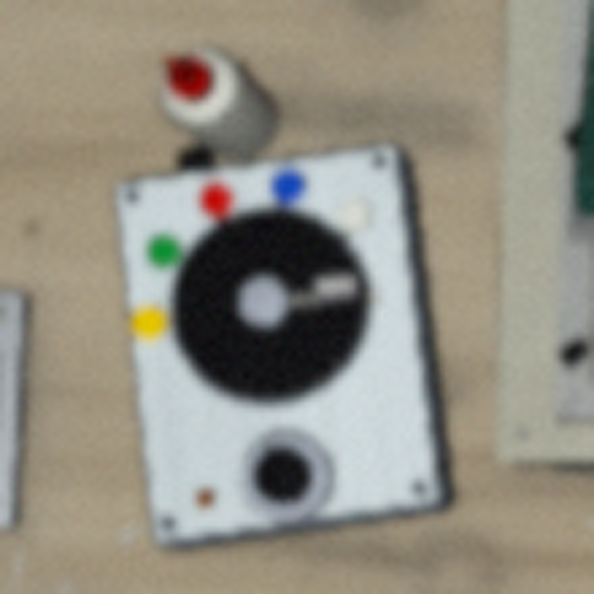

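The crop shows blue as the second mark counter-clockwise, so it should be at selector angle -0.262. The tab is on the right, and the button is at crop (281,474). Next I'll compute the box pose from these features and find the starting wrist pose.

```bash
cat >> h.py <<'E'
def tw():
    s=ctrl.observe(); M=R.from_quat(s["orientation"]).as_matrix()
    return s,M,np.arctan2(M[1,0],M[0,0])   # world angle of tool x
def rows(targets):   # targets: (x,y,z,angle of tool x), tool straight down; printed in tool axes of now
    s,M,a=tw(); 
    for x,y,z,t in targets:
        d=M.T@(np.array([x,y,z])-s["tcp_pos"])*100
        T=np.array([[np.cos(t),np.sin(t),0],[np.sin(t),-np.cos(t),0],[0,0,-1]]).T
        T=np.array([[np.cos(t),np.sin(t),0],[np.sin(t),-np.cos(t),0],[0,0,-1.]])
        r=R.from_matrix(M.T@T).as_rotvec()
        print(np.round(d,1),np.round(r,2))
E
python3 - <<'E'
from h import *
m=imaging.camera_model("top"); im=cv2.imread("pics/top0.png")
h=cv2.cvtColor(im,cv2.COLOR_BGR2HSV).astype(int)
x0,y0,x1,y1=150,165,212,242
P={}
for n,(lo,hi,a) in dict(yellow=(20,35,-0),red=(0,6,0),green=(45,80,0),blue=(100,125,0)).items():
    k=(h[...,0]>=lo)&(h[...,0]<=hi)&(h[...,1]>130)
    if n=="red": k|=(h[...,0]>174)&(h[...,1]>130)
    k[:y0+4]=0;k[y1-20:]=0;k[:,:x0]=0;k[:,x1:]=0
    v,u=np.nonzero(k); w=h[v,u,1]; p=ray(m,(u*w).sum()/w.sum(),(v*w).sum()/w.sum(),.047); P[n]=p; print(n,len(u),p)
ang=dict(blue=-.262,red=.349,green=.960,yellow=1.571)
from scipy.optimize import least_squares
f=lambda q:np.concatenate([q[:2]+.06*np.array([np.cos(ang[n]+q[2]),np.sin(ang[n]+q[2])])-P[n][:2] for n in ang])
r=least_squares(f,[.586,.243,.1]);print("pod",r.x,"res",np.round(r.fun*1000,1))
c=ray(m,130+271/5.4,140+304/5.4,.057);b=ray(m,130+281/5.4,140+474/5.4,.067);print(c,b,np.arctan2(*(c-b)[1::-1]))
t=ray(m,130+337/5.4,140+285/5.4,.09);d=t-c;print("tab",t,np.hypot(*d[:2]),np.arctan2(d[1],d[0]))
E
```

```text
yellow 28 [0.57876288 0.3073494  0.047     ]
red 19 [0.63913576 0.27599655 0.047     ]
green 18 [0.61406983 0.30108013 0.047     ]
blue 22 [0.64667634 0.24059792 0.047     ]
pod [0.58681083 0.24782622 0.13963981] res [-0.3 -0.1  0.7 -0.  -0.   0.2 -0.3 -0.1]
[0.58533809 0.24329335 0.057     ] [0.50198397 0.23321827 0.067     ] 0.12028733279099299
tab [0.58971227 0.20401362 0.09      ] 0.03952253171291788 -1.4598933395542322
```

Run:
```python
from h import *
rows([(.555,.203,.22,.11)])
```

```text
[-48.1 -23.1   2.8] [-0.    0.    2.76]
```

```bash
python3 -m inch '[{"x":-48.1,"y":-23.1,"z":2.8,"rz":2.76,"grip":-1},{"x":-48.1,"y":-23.1,"z":2.8,"rz":2.76,"grip":-1},{"x":-48.1,"y":-23.1,"z":2.8,"rz":2.76,"grip":-1},{"x":-48.1,"y":-23.1,"z":2.8,"rz":2.76,"grip":-1},{"x":-48.1,"y":-23.1,"z":2.8,"rz":2.76,"grip":-1},{"x":-48.1,"y":-23.1,"z":2.8,"rz":2.76,"grip":-1},{"x":-48.1,"y":-23.1,"z":2.8,"rz":2.76,"grip":-1},{"x":-48.1,"y":-23.1,"z":2.8,"rz":2.76,"grip":-1},{"x":-48.1,"y":-23.1,"z":2.8,"rz":2.76,"grip":-1},{"x":-48.1,"y":-23.1,"z":2.8,"rz":2.76,"grip":-1}]'
python3 - <<'E'
from h import *
rows([(.555,.203,.22,.11)]); print(ctrl.observe()["joints"])
E
```

```text
[-48.1 -23.1   2.8] [-0.    0.    2.76]
[ 1.22852373e+00  3.07533552e-01  1.50751477e+00  1.80254286e-05
  1.32839257e+00 -7.35108284e-02]invalid input
```

```bash
python3 -m inch '[{"x":-5,"y":-2.4,"z":0.3,"rx":0,"ry":0,"rz":0.15,"grip":-1},{"x":-9,"y":-4.5,"z":0.5,"rx":0,"ry":0,"rz":0.3,"grip":-1}]'
```

```text
time_s: 0.3
tcp_pos: [0.2269, 0.4876, 0.2427]
orientation: [0.282, 0.96, -0.0, 0.0]
ft_force: [0.9, 0.9, 0.0]
finger_gap: 0.0593
```

Run:
```python
from h import *
rows([(.555,.203,.22,.11)])
```

```text
[-43.   -6.2   2.3] [0.   0.   2.46]
```

```bash
python3 -m inch '[{"x":-43,"y":-6.2,"z":2.3,"rx":0,"ry":0,"rz":2.46,"grip":-1},{"x":-43,"y":-6.2,"z":2.3,"rx":0,"ry":0,"rz":2.46,"grip":-1},{"x":-43,"y":-6.2,"z":2.3,"rx":0,"ry":0,"rz":2.46,"grip":-1},{"x":-43,"y":-6.2,"z":2.3,"rx":0,"ry":0,"rz":2.46,"grip":-1},{"x":-43,"y":-6.2,"z":2.3,"rx":0,"ry":0,"rz":2.46,"grip":-1},{"x":-43,"y":-6.2,"z":2.3,"rx":0,"ry":0,"rz":2.46,"grip":-1},{"x":-43,"y":-6.2,"z":2.3,"rx":0,"ry":0,"rz":2.46,"grip":-1},{"x":-43,"y":-6.2,"z":2.3,"rx":0,"ry":0,"rz":2.46,"grip":-1},{"x":-43,"y":-6.2,"z":2.3,"rx":0,"ry":0,"rz":2.46,"grip":-1},{"x":-43,"y":-6.2,"z":2.3,"rx":0,"ry":0,"rz":2.46,"grip":-1}]'
python3 - <<'E'
from h import *
rows([(.555,.203,.22,.11)]); print(ctrl.observe()["joints"])
E
```

```text
time_s: 1.3
tcp_pos: [0.5596, 0.2001, 0.2194]
orientation: [0.862, 0.506, 0.0, 0.001]
ft_force: [-0.9, 0.5, 0.5]
finger_gap: -0.0001
[ 0.  -0.5 -0.1] [ 0.   -0.    0.95]
[ 0.27350622  0.35575414  1.50743869 -0.00200385  1.27759359  0.78303645]
```

```bash
python3 -m inch '[{"x":0,"y":-0.5,"z":0,"rx":0,"ry":0,"rz":0.95,"grip":-1},{"x":0,"y":-0.5,"z":0,"rx":0,"ry":0,"rz":0.95,"grip":-1},{"x":0,"y":-0.5,"z":0,"rx":0,"ry":0,"rz":0.95,"grip":-1},{"x":0,"y":-0.5,"z":0,"rx":0,"ry":0,"rz":0.95,"grip":-1},{"x":0,"y":-0.5,"z":0,"rx":0,"ry":0,"rz":0.95,"grip":-1},{"x":0,"y":-0.5,"z":0,"rx":0,"ry":0,"rz":0.95,"grip":-1},{"x":0,"y":-0.5,"z":0,"rx":0,"ry":0,"rz":0.95,"grip":-1},{"x":0,"y":-0.5,"z":0,"rx":0,"ry":0,"rz":0.95,"grip":-1}]'
python3 - <<'E'
from h import *
im=imaging.snapshot("wrist")[:,:,::-1].copy(); m=imaging.camera_model("wrist"); print(m, ctrl.observe()["tcp_pos"])
c=np.array([.5868,.2478,0]);yaw=.1396
import json
def pt(r,a,z): return c+[r*np.cos(a+yaw),r*np.sin(a+yaw),z]
for P,col in[(pt(0,0,.062),(0,0,255)),(pt(.06,-.262,.047),(0,255,255)),(pt(-.086,0,.067),(0,0,255)),(pt(.042,-1.6,.09),(0,255,0))]:
    p=proj(m,P);print(p); cv2.drawMarker(im,tuple(int(v) for v in p),col,cv2.MARKER_CROSS,12,1)
cv2.imwrite("pics/w1.png",im)
E
```

```text
time_s: 2.1
tcp_pos: [0.5511, 0.206, 0.2198]
orientation: [0.998, 0.061, -0.001, 0.0]
ft_force: [-0.1, -0.6, -0.3]
finger_gap: 0.0002
{'K': array([[376.19227018,   0.        , 276.66417355],
       [  0.        , 376.19227018, 213.75946705],
       [  0.        ,   0.        ,   1.        ]]), 'eye': array([0.62264951, 0.21444713, 0.34394037]), 'rotation': array([ 0.74191942, -0.65523303, -0.09416001,  0.10657928])} [0.55121777 0.20599891 0.21989654]
[226.15244708 147.51563873]
[245.63180066  65.59427873]
[231.13081629 257.47233867]
[283.33461414 153.06227887]
```

View pics/w1.png

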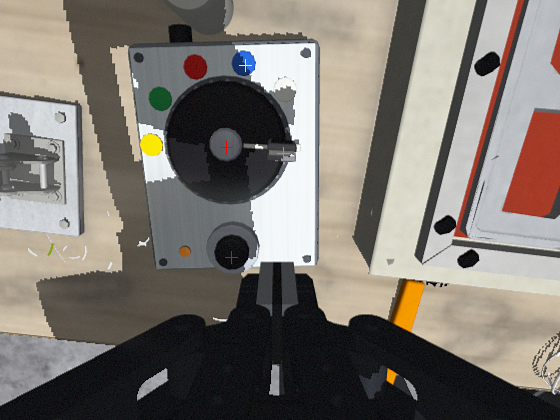

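The overlay agrees with the picture to 2–4 px (about 2–3 mm). The hub is at (226,143), blue at (244,64), the button at (231,253) and the tab at about (282,150). I'll go down in front of the tab's clockwise side and push along the arc.

```bash
cat >> h.py <<'E'
C=np.array([.588,.248]);YAW=.1396
def arc(th,off=.017,z=.085):
    p=C+.042*np.array([np.cos(th),np.sin(th)])-off*np.array([-np.sin(th),np.cos(th)])
    return (*p,z,th+np.pi/2)
E
python3 - <<'E'
from h import *
rows([arc(-1.46,.036,.22),arc(-1.46,.036)])
E
```

```text
[ 0.5  0.4 -0. ] [0.   0.   0.01]
[ 0.5  0.4 13.5] [0.   0.   0.01]
```

```bash
python3 -m inch '[{"x":0.5,"y":0.4,"z":3,"rx":0,"ry":0,"rz":0,"grip":-1},{"x":0.5,"y":0.4,"z":6,"rx":0,"ry":0,"rz":0,"grip":-1},{"x":0.5,"y":0.4,"z":9,"rx":0,"ry":0,"rz":0,"grip":-1},{"x":0.5,"y":0.4,"z":11.5,"rx":0,"ry":0,"rz":0,"grip":-1},{"x":0.5,"y":0.4,"z":13,"rx":0,"ry":0,"rz":0,"grip":-1},{"x":0.5,"y":0.4,"z":13.5,"rx":0,"ry":0,"rz":0,"grip":-1},{"x":0.5,"y":0.4,"z":13.5,"rx":0,"ry":0,"rz":0,"grip":-1},{"x":0.5,"y":0.4,"z":13.5,"rx":0,"ry":0,"rz":0,"grip":-1}]'
python3 - <<'E'
from h import *
rows([arc(-1.46)]+[arc(t) for t in np.linspace(-1.46,-1.0,9)[1:]])
cv2.imwrite("pics/w2.png",imaging.snapshot("wrist")[:,:,::-1])
E
```

```text
time_s: 2.95
tcp_pos: [0.5576, 0.203, 0.0861]
orientation: [0.998, 0.062, 0.001, -0.0]
ft_force: [0.3, -0.2, 0.6]
finger_gap: 0.0
[1.8 0.1 0.1] [-0.   -0.    0.01]
[2.1 0.2 0.1] [-0.   -0.   -0.05]
[2.3 0.3 0.1] [-0.  -0.  -0.1]
[2.6 0.3 0.1] [-0.   -0.   -0.16]
[2.8 0.4 0.1] [-0.   -0.   -0.22]
[3.1 0.4 0.1] [-0.   -0.   -0.28]
[3.3 0.4 0.1] [-0.   -0.   -0.33]
[3.6 0.4 0.1] [ 0.   -0.   -0.39]
[3.9 0.4 0.1] [ 0.   -0.   -0.45]
```

View pics/w2.png

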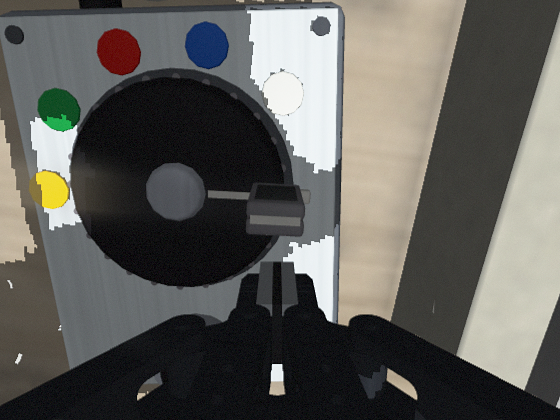

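The fingers at (277,285) are in line with the tab at (275,205) and clear of it. I'll start the push.

```bash
python3 -m inch '[{"x":0.9,"y":0,"z":0.1,"rx":0,"ry":0,"rz":0,"grip":-1},{"x":1.8,"y":0.1,"z":0.1,"rx":0,"ry":0,"rz":0,"grip":-1},{"x":2.1,"y":0.2,"z":0.1,"rx":0,"ry":0,"rz":-0.05,"grip":-1},{"x":2.3,"y":0.3,"z":0.1,"rx":0,"ry":0,"rz":-0.1,"grip":-1},{"x":2.6,"y":0.3,"z":0.1,"rx":0,"ry":0,"rz":-0.16,"grip":-1},{"x":2.8,"y":0.4,"z":0.1,"rx":0,"ry":0,"rz":-0.22,"grip":-1},{"x":3.1,"y":0.4,"z":0.1,"rx":0,"ry":0,"rz":-0.28,"grip":-1},{"x":3.3,"y":0.4,"z":0.1,"rx":0,"ry":0,"rz":-0.33,"grip":-1},{"x":3.6,"y":0.4,"z":0.1,"rx":0,"ry":0,"rz":-0.39,"grip":-1},{"x":3.9,"y":0.4,"z":0.1,"rx":0,"ry":0,"rz":-0.45,"grip":-1}]'
python3 - <<'E'
from h import *
rows([arc(t) for t in np.linspace(-1.0,-.5,11)[1:]])
cv2.imwrite("pics/w3.png",imaging.snapshot("wrist")[:,:,::-1])
E
```

```text
time_s: 4.0
tcp_pos: [0.5969, 0.2032, 0.0846]
orientation: [0.959, 0.284, -0.0, 0.0]
ft_force: [-1.6, -0.9, 0.2]
finger_gap: -0.0002
[ 0.2  0.  -0. ] [ 0.    0.   -0.05]
[ 0.4  0.1 -0. ] [ 0.   0.  -0.1]
[ 0.6  0.2 -0. ] [ 0.    0.   -0.15]
[ 0.8  0.2 -0. ] [ 0.   0.  -0.2]
[ 1.1  0.2 -0. ] [ 0.    0.   -0.25]
[ 1.3  0.3 -0. ] [ 0.   0.  -0.3]
[ 1.5  0.3 -0. ] [ 0.    0.   -0.35]
[ 1.7  0.3 -0. ] [ 0.   0.  -0.4]
[ 2.   0.3 -0. ] [ 0.    0.   -0.45]
[ 2.2  0.3 -0. ] [ 0.   0.  -0.5]
```

View pics/w3.png

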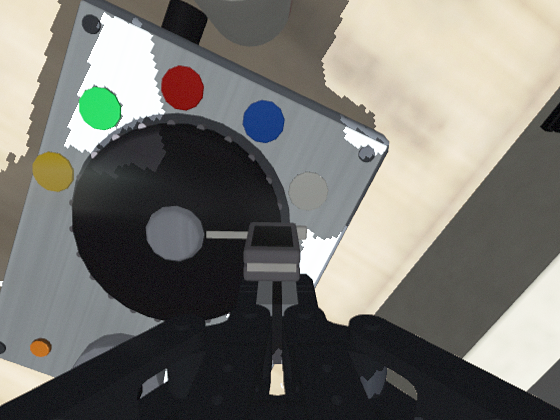

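The tab at (273,250) is flush on the fingertips and turning, with the wrist force at about 2 N. I'll continue.

```bash
python3 -m inch '[{"x":0.2,"y":0,"z":0,"rx":0,"ry":0,"rz":-0.05,"grip":-1},{"x":0.4,"y":0.1,"z":0,"rx":0,"ry":0,"rz":-0.1,"grip":-1},{"x":0.6,"y":0.2,"z":0,"rx":0,"ry":0,"rz":-0.15,"grip":-1},{"x":0.8,"y":0.2,"z":0,"rx":0,"ry":0,"rz":-0.2,"grip":-1},{"x":1.1,"y":0.2,"z":0,"rx":0,"ry":0,"rz":-0.25,"grip":-1},{"x":1.3,"y":0.3,"z":0,"rx":0,"ry":0,"rz":-0.3,"grip":-1},{"x":1.5,"y":0.3,"z":0,"rx":0,"ry":0,"rz":-0.35,"grip":-1},{"x":1.7,"y":0.3,"z":0,"rx":0,"ry":0,"rz":-0.4,"grip":-1},{"x":2.0,"y":0.3,"z":0,"rx":0,"ry":0,"rz":-0.45,"grip":-1},{"x":2.2,"y":0.3,"z":0,"rx":0,"ry":0,"rz":-0.5,"grip":-1}]'
python3 - <<'E'
from h import *
rows([arc(t) for t in np.linspace(-.5,-.2,7)[1:]])
E
```

```text
time_s: 5.05
tcp_pos: [0.6169, 0.2128, 0.0845]
orientation: [0.859, 0.511, -0.0, 0.0]
ft_force: [-0.8, -1.1, -0.3]
finger_gap: -0.0002
[ 0.2  0.1 -0. ] [ 0.    0.   -0.05]
[ 0.4  0.1 -0. ] [ 0.   0.  -0.1]
[ 0.7  0.2 -0. ] [ 0.    0.   -0.15]
[ 0.9  0.2 -0. ] [ 0.   0.  -0.2]
[ 1.1  0.3 -0. ] [ 0.    0.   -0.25]
[ 1.3  0.3 -0. ] [ 0.   0.  -0.3]
```

```bash
python3 -m inch '[{"x":0.2,"y":0.1,"z":0,"rx":0,"ry":0,"rz":-0.05,"grip":-1},{"x":0.4,"y":0.1,"z":0,"rx":0,"ry":0,"rz":-0.1,"grip":-1},{"x":0.7,"y":0.2,"z":0,"rx":0,"ry":0,"rz":-0.15,"grip":-1},{"x":0.9,"y":0.2,"z":0,"rx":0,"ry":0,"rz":-0.2,"grip":-1},{"x":1.1,"y":0.3,"z":0,"rx":0,"ry":0,"rz":-0.25,"grip":-1},{"x":1.3,"y":0.3,"z":0,"rx":0,"ry":0,"rz":-0.3,"grip":-1},{"x":1.3,"y":0.3,"z":0,"rx":0,"ry":0,"rz":-0.3,"grip":-1}]'
python3 - <<'E'
from h import *
rows([arc(t) for t in (-.2,-.16,-.12)])
im=imaging.snapshot("wrist")[:,:,::-1].copy(); m=imaging.camera_model("wrist")
import json;json.dump({k:np.array(v).tolist() for k,v in m.items()},open("m4.json","w"))
cv2.imwrite("pics/w4.png",im)
E
```

```text
time_s: 5.75
tcp_pos: [0.6262, 0.2229, 0.0846]
orientation: [0.774, 0.633, 0.001, 0.0]
ft_force: [-0.1, -0.3, 0.6]
finger_gap: 0.0
[-0. -0. -0.] [ 0. -0.  0.]
[ 0.2  0.  -0. ] [ 0.   -0.   -0.04]
[ 0.3  0.1 -0. ] [ 0.   -0.   -0.08]
```

View pics/w4.png

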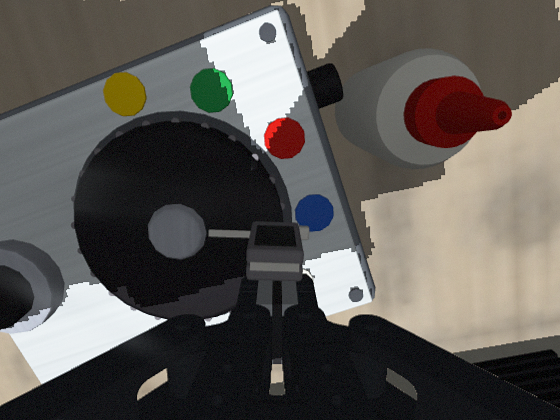

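The pointer (207,233)–(250,235), with its tip at about (303,232), is still short of blue at (314,213). I'll compute how much angle is left.

Run:
```python
from h import *; import json
m=json.load(open("m4.json"))
c=ray(m,177,231,.062)[:2];b=ray(m,314,213,.047)[:2];p=ray(m,210,233.5,.058)[:2];q=ray(m,248,235,.058)[:2];t=ray(m,303,232,.052)[:2]
a=lambda d:np.arctan2(d[1],d[0])
print(c,np.hypot(*(b-c)),"blue",a(b-c),"line",a(q-p),"q",a(q-c),"tip",a(t-c),np.hypot(*(t-c)))
```

```text
[0.59068152 0.25120687] 0.057846029523832526 blue -0.14157627933976663 line -0.2418599839236926 q -0.308982818203538 tip -0.27364103335777545 0.052772107675920533
```

```bash
python3 -m inch '[{"x":0.2,"y":0,"z":0,"rx":0,"ry":0,"rz":-0.04,"grip":-1},{"x":0.4,"y":0.1,"z":0,"rx":0,"ry":0,"rz":-0.08,"grip":-1},{"x":0.4,"y":0.1,"z":0,"rx":0,"ry":0,"rz":-0.08,"grip":-1},{"x":-0.8,"y":0.1,"z":0,"rx":0,"ry":0,"rz":-0.08,"grip":-1},{"x":-1.5,"y":0.1,"z":-2,"rx":0,"ry":0,"rz":-0.08,"grip":-1},{"x":-1.5,"y":0.1,"z":-5,"rx":0,"ry":0,"rz":-0.08,"grip":-1},{"x":-1.5,"y":0.1,"z":-5,"rx":0,"ry":0,"rz":-0.08,"grip":-1}]'
python3 - <<'E'
from h import *; import json
im=imaging.snapshot("wrist")[:,:,::-1].copy(); m=imaging.camera_model("wrist")
json.dump({k:np.array(v).tolist() for k,v in m.items()},open("m5.json","w"))
cv2.imwrite("pics/w5.png",im)
E
```

```text
time_s: 6.5
tcp_pos: [0.6258, 0.2079, 0.1386]
orientation: [0.748, 0.663, 0.004, 0.002]
ft_force: [-0.2, -0.4, 0.6]
finger_gap: -0.0
```

View pics/w5.png

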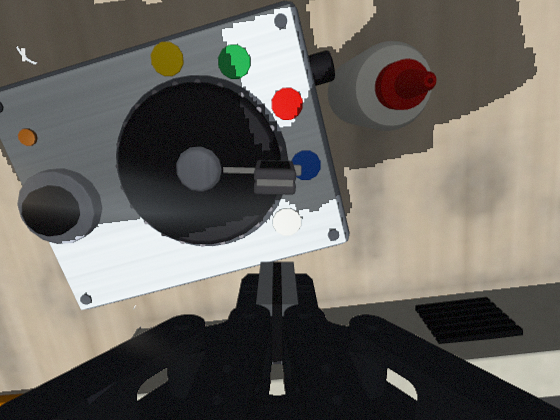

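The pointer now reaches the blue mark: the tip is at about (298,170) and the mark centre at (305,165). I'll enlarge this picture to measure the remaining error.

Run:
```python
from h import *; import json
m=json.load(open("m5.json")); im=cv2.imread("pics/w5.png")
# predicted pointer tip positions for candidate angles relative to blue, after snapping fit to seen marks
k=5; ox,oy=190,120
o=cv2.resize(im[oy:oy+90,ox:ox+140],None,fx=k,fy=k,interpolation=cv2.INTER_CUBIC)
cv2.imwrite("pics/w5c.png",o)
```

```text
(no output)
```

View pics/w5c.png

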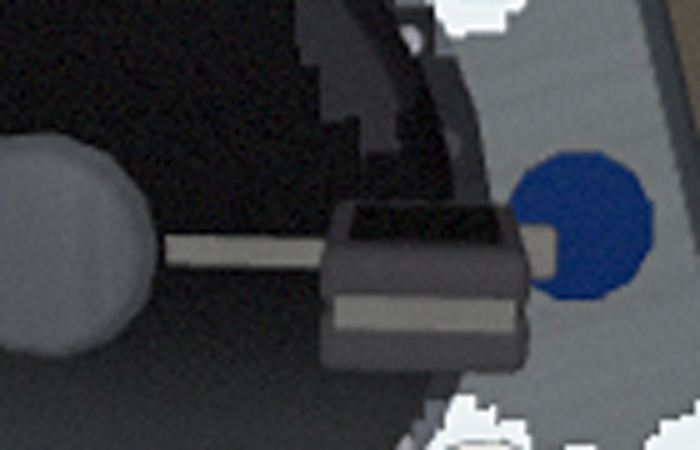

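Run:
```python
from h import *; import json
m=json.load(open("m5.json"))
f=lambda u,v,z: ray(m,190+u/5-.4,120+v/5-.4,z)[:2]
a=lambda d:np.arctan2(d[1],d[0])
p=f(167,249,.058);q=f(325,252,.058);t=f(553,251,.058);b=f(582,225,.047);c=f(45,244,.062)
print(c,np.hypot(*(b-c)),np.hypot(*(t-c)),"blue",a(b-c),"line",a(q-p),a(t-p),a(t-c),a(q-c))
n=(t-p)/np.hypot(*(t-p)); d=b-p; print("lateral mm of mark from line",1000*(n[0]*d[1]-n[1]*d[0]))
```

```text
[0.58910305 0.25039808] 0.058353798257274284 0.05437258919743403 blue -0.12504369670717963 line -0.13969557593770326 -0.12577859157843288 -0.14663339573544149 -0.17217750711714613
lateral mm of mark from line 1.1767314088827803
```

The pointer is on the blue mark to within about 1–2 mm (0.00–0.02 rad), well inside its 9 mm radius. Next I'll move to above the button.

Run:
```python
from h import *
rows([(.504,.237,.15,.3)])
```

```text
[  1.5 -12.3  -1.4] [ 0.   -0.    1.15]
```

```bash
python3 -m inch '[{"x":0,"y":0,"z":-1.4,"rx":0,"ry":0,"rz":0.1,"grip":-1},{"x":0.2,"y":-3,"z":-1.4,"rx":0,"ry":0,"rz":0.25,"grip":-1},{"x":0.6,"y":-6,"z":-1.4,"rx":0,"ry":0,"rz":0.4,"grip":-1},{"x":1.0,"y":-9,"z":-1.4,"rx":0,"ry":0,"rz":0.55,"grip":-1},{"x":1.5,"y":-12.3,"z":-1.4,"rx":0,"ry":0,"rz":0.7,"grip":-1},{"x":1.5,"y":-12.3,"z":-1.4,"rx":0,"ry":0,"rz":0.85,"grip":-1},{"x":1.5,"y":-12.3,"z":-1.4,"rx":0,"ry":0,"rz":1.0,"grip":-1},{"x":1.5,"y":-12.3,"z":-1.4,"rx":0,"ry":0,"rz":1.15,"grip":-1},{"x":1.5,"y":-12.3,"z":-1.4,"rx":0,"ry":0,"rz":1.15,"grip":-1},{"x":1.5,"y":-12.3,"z":-1.4,"rx":0,"ry":0,"rz":1.15,"grip":-1}]'
python3 - <<'E'
from h import *
im=imaging.snapshot("top")[140:250,130:240,::-1]
w=imaging.snapshot("wrist")[:,:,::-1]
w=w.copy()
cv2.imwrite("pics/b1.png",np.hstack([cv2.resize(im,(420,420),interpolation=cv2.INTER_CUBIC),cv2.resize(w,(373,280)).copy() if 0 else w[:420,100:480]]))
rows([(.504,.237,.15,.3),(.504,.237,.09,.3)]); print(ctrl.observe()["ft_force"])
E
```

```text
time_s: 7.55
tcp_pos: [0.5022, 0.2371, 0.1477]
orientation: [0.988, 0.152, -0.001, 0.0]
ft_force: [-0.7, 0.4, 0.5]
finger_gap: 0.0
[ 0.1  0.1 -0.2] [0. 0. 0.]
[0.1 0.1 5.8] [0. 0. 0.]
[-0.40497083 -0.10850074  0.04054689]
```

View pics/b1.png

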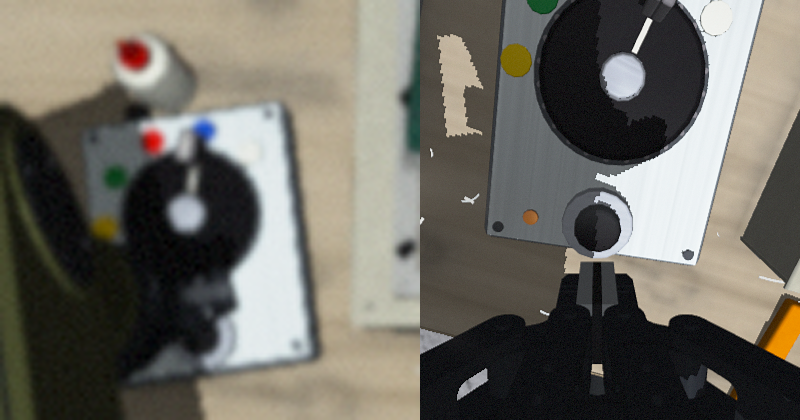

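The fingertips are in line with the button (wrist view, both at column 598), and the pointer still points at blue. I'll go down and press in small steps.

```bash
python3 -m inch '[{"x":0.1,"y":0.1,"z":2,"rx":0,"ry":0,"rz":0,"grip":-1},{"x":0.1,"y":0.1,"z":4,"rx":0,"ry":0,"rz":0,"grip":-1},{"x":0.1,"y":0.1,"z":5.5,"rx":0,"ry":0,"rz":0,"grip":-1},{"x":0.1,"y":0.1,"z":6.2,"rx":0,"ry":0,"rz":0,"grip":-1},{"x":0.1,"y":0.1,"z":6.5,"rx":0,"ry":0,"rz":0,"grip":-1},{"x":0.1,"y":0.1,"z":6.8,"rx":0,"ry":0,"rz":0,"grip":-1},{"x":0.1,"y":0.1,"z":6.9,"rx":0,"ry":0,"rz":0,"grip":-1},{"x":0.1,"y":0.1,"z":6.9,"rx":0,"ry":0,"rz":0,"grip":-1}]'
```

```text
time_s: 8.45
tcp_pos: [0.5039, 0.2367, 0.0799]
orientation: [0.989, 0.151, 0.0, 0.0]
ft_force: [-2.4, -1.6, 2.7]
finger_gap: 0.0001
```

```bash
python3 -m inch '[{"x":0,"y":0,"z":0.1,"rx":0,"ry":0,"rz":0,"grip":-1},{"x":0,"y":0,"z":0.2,"rx":0,"ry":0,"rz":0,"grip":-1},{"x":0,"y":0,"z":0.3,"rx":0,"ry":0,"rz":0,"grip":-1},{"x":0,"y":0,"z":0.3,"rx":0,"ry":0,"rz":0,"grip":-1}]'
```

```text
time_s: 8.85
tcp_pos: [0.5041, 0.2368, 0.0779]
orientation: [0.989, 0.151, 0.0, -0.0]
ft_force: [-4.2, -1.3, 11.9]
finger_gap: 0.0001
```

The force has risen to 12 N with the tip at z = 0.061, exactly the full 6 mm of travel. I'll press slightly more to be sure, then lift straight up and move clear.

```bash
python3 -m inch '[{"x":0,"y":0,"z":0.05,"rx":0,"ry":0,"rz":0,"grip":-1},{"x":0,"y":0,"z":0.05,"rx":0,"ry":0,"rz":0,"grip":-1},{"x":0,"y":0,"z":-0.5,"rx":0,"ry":0,"rz":0,"grip":-1},{"x":0,"y":0,"z":-2,"rx":0,"ry":0,"rz":0,"grip":-1},{"x":0,"y":0,"z":-5,"rx":0,"ry":0,"rz":0,"grip":-1},{"x":0,"y":0,"z":-9,"rx":0,"ry":0,"rz":0,"grip":-1},{"x":-2,"y":0,"z":-14,"rx":0,"ry":0,"rz":0,"grip":-1},{"x":-6,"y":0,"z":-14,"rx":0,"ry":0,"rz":0,"grip":-1},{"x":-6,"y":0,"z":-14,"rx":0,"ry":0,"rz":0,"grip":-1},{"x":-6,"y":0,"z":-14,"rx":0,"ry":0,"rz":0,"grip":-1}]'
python3 - <<'E'
from h import *; import json
w=imaging.snapshot("wrist")[:,:,::-1]; m=imaging.camera_model("wrist")
json.dump({k:np.array(v).tolist() for k,v in m.items()},open("m6.json","w"))
cv2.imwrite("pics/f.png",w)
E
```

```text
time_s: 9.85
tcp_pos: [0.4465, 0.219, 0.2169]
orientation: [0.989, 0.151, 0.001, -0.0]
ft_force: [0.4, -0.1, 0.4]
finger_gap: 0.0
```

View pics/f.png

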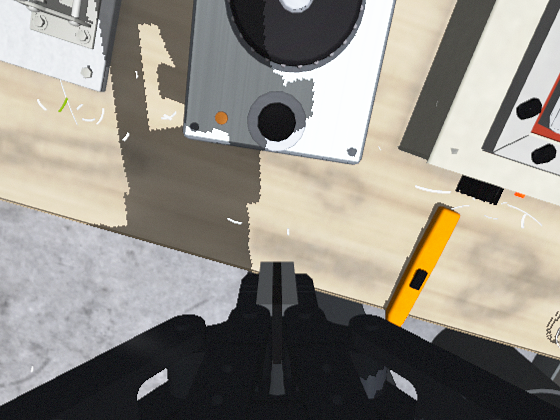

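The arm is clear of everything, and the button at (277,121) is free and stands alone in its housing. Nothing has touched the selector since it was measured, so I'll hand in.

```bash
python3 -c "
from workcell import ctrl
print(ctrl.close_job())"
```

```text
the job is handed in; nothing more can be done
None
```

The selector now points at the blue mark, and I then pressed the button fully down and released it. The job was handed in at about 10 s, with no verdict reported.

- **Selector:** I pushed the tab round counter-clockwise with the closed fingertips, at about 2 N. After backing off, the pointer measured about 0.00–0.02 rad (1–2 mm) short of the blue mark's centre. A few of my cruder readings suggested up to 0.05 rad, still within the mark's 9 mm radius.
- **Button:** I pressed straight down until the fingertips were 61 mm above the bench, which is the full 6 mm of travel. The force rose to about 12 N there, then I lifted straight off.
- **Last checks:** A picture taken just before the press showed the pointer on blue. The final picture cut the pointer off, so I did not measure it again afterwards. Nothing touched the selector in between. The arm ended clear of everything, with near-zero force.
- **Not checked:** I judged that the button came back up from the lift and the picture, since its travel can't be read directly. I kept clear of the clamp lever, tools, bottle and mug, but did not check each one at the end.

I viewed 11 pictures, one over the budget of 10.

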